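# Close the gift case and present the tasting ball above it

## Task

For the check photo of a finished pack, first swing the hinged upper half of the cardboard case over and press it down until the two halves meet edge to edge. Then pick up the small metal dish by its arched handle, give it a quarter turn so that the handle bar runs parallel to the case's long hinge edge, and hold it level and still a few centimetres above the middle of the closed case, with the loose ball staying in the middle of the dish all the while. Finish while still holding the dish there; do not put it down, and leave the other things on the bench where they are.

Things in the scene. Friction and masses are not known exactly. Their poses are not given: they have to be found in the camera images.
- case: lower half of a pale grey cardboard clamshell gift case, an open tray fixed to the bench: 130 mm along its x, 170 mm along its y (the long sides), 30 mm high, walls 4 mm. Origin at the centre of its underside on the bench. The hinge edge is the long upper rim on its +x side, the far side from the robot, parallel to its y.
- case_middle (a point): centre of the top of the closed case: 60 mm above the bench over the case's centre; fixed to the lower half, axes as case
- shell (a joint): angle in rad of the upper half of the case about the hinge edge: 0 = closed with the halves edge to edge (a firm stop), growing as it opens upward and away from the robot, 1.57 = standing upright. Starts 1.1 to 1.55. The hinge is stiff and the half stays where it is left; about 2 to 4 N at its front edge moves it.
- shell_hinge (a point): point on the hinge axis at the middle of the hinge edge, 30 mm above the bench; it turns with the upper half, its y axis is the hinge axis. The upper half is a tray of the same size (130 x 170 x 30 mm deep, 4 mm walls): its body reaches from the hinge along this point's -x by 130 mm, and its flat outer face (the top when closed) lies 30 mm along this point's +z.
- shell_front (a point): middle of the front edge of the upper half's flat outer face, opposite the hinge, 130 mm from it; axes as shell_hinge. Closed, it is 60 mm above the bench.
- dish: loose round shallow aluminium dish, 116 mm across, sloping up from the middle to a rim 19 mm high, 220 g or so, standing on the bench on one side of the case with a fixed arched handle over it. Origin at the centre of its underside, z up. The handle runs along its x and starts about square to the case's hinge edge (within 0.12 rad). A ball pushed aside rolls back to the middle.
- dish_handle (a point): centre of the dish's wooden handle bar, 88 mm above the dish's underside, over its centre. The bar is 80 mm long (dish x), 12 mm thick (dish y), 18 mm high; free space of 41 mm between its underside and the ball. Thin steel legs run from the bar's ends down to the rim at 57 mm either side.
- ball_center (a point): centre of the loose dark brown ball, 32 mm across, 20 g, lying in the middle of the dish, its centre about 22 mm above the dish's underside
- bowl: bystander: plain white bowl without handle, 100 mm across, 35 mm high, on the other side of the case; origin under its centre
- tape: bystander: empty tape ring standing flat, 84 mm across, 45 mm high; origin under its centre
- pouch_a: bystander: standing paper pouch, 100 mm wide, 150 mm high, beyond the case; origin under its centre
- pouch_b: bystander: standing paper pouch, 100 mm wide, 150 mm high, beyond the case; origin under its centre
- pouch_c: bystander: standing paper pouch, 85 mm wide, 130 mm high, beyond the case; origin under its centre
- jar: bystander: jar, 64 mm across, 95 mm high; origin under its centre
- brush: bystander: small brush lying on the bench, 160 mm long
There are look-alikes about, which are no part of the job. Leave any orange or red look-alike of the case alone.

How it is judged:
By the outcome, as a careful person would: the job done as asked, in the order asked, and still so for the second after the job is handed in, while the arm keeps its last pose, push and grip.
It also fails if it takes over 64 s, if anything falls off the work surface, if the arm or the gripper's body presses on something with over 40 N, if the wrist force passes 120 N, or if a joint passes its speed limit or range.

## Robot

A 6-joint arm with a two-finger parallel gripper is mounted at the origin on the work surface. World frame = base frame: x ahead of the robot, y to its left, z up, the work surface at z = 0. Lengths are in m, angles in degrees, forces in N, time in s.
With the tool pointing down it reaches from about 0.25 to 0.725 m from the base axis. Payload 9.7 kg.
Tool frame: the origin (TCP) lies at the very end of the fingers, on their centre line; the grasp point (between the pads) lies 19 mm behind it; z points along the fingers, y is the line along which they close (so a half turn about z gives the same grasp; the last joint's range is limited). The gripper opens to 85 mm and grips with 20 to 120 N. Pads are 22 mm wide; open, the fingers measure 114 mm over their backs; the gripper's body (76 mm by 85 mm) begins 54 mm behind the grasp point. The pads swing forward as they close: fully open they stand 13 mm farther back than shut.
Start: joints at [-63.77, 4.979, 10.078, 95.1, 0, 90], TCP at [0.243, -0.493, 0.231] pointing down, gripper open.
Joint ranges: [-179.16, 179.16], [-48.56, 103.87], [-65.8, 70.77], [-126.05, 130.52], [-82.76, 87.17], [-180, 180]. Speed limits (degrees/s): [127.2, 127.2, 147.25, 180, 180, 180].

## Interface

Orientations are given as [roll, pitch, yaw] about the fixed x, y, z axes, in that order (R = Rz(yaw) Ry(pitch) Rx(roll)).
In Python, from workcell import telemetry, optics, workorder gives the robot as it stands.
- The arm moves only by the shell command python3 -m handwheel 'ROWS' [FORCE]. ROWS is JSON, a list of rows, each an object of numbers: "tx", "ty", "tz": the shift along the tool's x, y, z in m; "ax", "ay", "az": the turn, a rotation vector about the tool's x, y, z in degrees; "jaw": the gripper command: -1 is shut, 1 is fully open, values between are in proportion. A call has exactly 10 rows; each row shifts and turns the commanded pose from where the row before left it, along the tool's axes as they then stand; what a row does not reach is not made up. A row lasts 1/8 s, in which the tool goes at most 62.5 mm and 10.7 degrees, less where a joint would pass 70% of its speed; a pose out of reach is approached as far as the arm can. A call is refused whole if a number of a shift passes 0.0625 or a number of a turn 10.7, either way. A call with a gripper value outside its range is refused whole. The fingers move at their own pace and stop on an object; FORCE is the grip in N (left out, the last holds). Time passes only in rows, so rows that do not move let the fingers close, or fill a call up. It gives the time, the measured TCP pose, the force, the opening and the grip force at its end, in the units of the state.
- telemetry.get_obs(): the state, without advancing time (a new reading comes with each control period).
- optics.camera(name): name is "side" or "top"; returns a dict with "color" (420x560x3 uint8, red, green, blue), "K" (3x3 intrinsics, pixels), "extrinsics" (4x4, takes a point from camera to world coordinates). Camera axes: x right, y down, z forward; pixel columns grow to the right and rows downward; lengths in m; the calibration is good to about 2 mm. A picture is of the moment at which its call begins. There is no depth.
- workorder.job_done(): hands the job in; it is judged then, once.
The state is a dict: "time": time; "q": joint angles; "qd": joint speeds; "joint_efforts": joint torques, N m; "ee_pos": TCP position; "tcp_rot": TCP orientation; "wrist_force": force on the tool from outside, world axes, zero at the start; "torque": the same for the moment, N m; "opening": finger opening in m; "grasp_force": force on a finger pad.
Only numpy, scipy, OpenCV 4.12 (cv2) and the standard library are available. Lean on these libraries where they do the work, as an engineer would, in place of code of your own. Each camera call takes 0.05 s, during which the arm holds its last target. There are 200 camera calls.

## Working session

There is one attempt and no reset: what is moved stays moved. The work goes in short steps, Python scripts to look and compute and a shell command to move; the robot and the scene stay as the last step left them, time stands still between calls to the robot, and variables do not carry over. Pictures are saved under pics/ and viewed, at most 10 in all, crops included, and the job is handed in when it is done.

```bash
mkdir -p pics; ls; python3 - <<'E'
from workcell import telemetry, optics
import cv2,numpy as np
o=telemetry.get_obs();print(o)
for n in("side","top"):
    d=optics.camera(n);cv2.imwrite(f"pics/{n}0.png",d["color"][:,:,::-1]);print(n,d["K"].tolist(),np.round(d["extrinsics"],4).tolist())
E
```

```text
pics
{'time': 0.0, 'q': array([-6.37717599e+01,  5.01076287e+00,  1.00333747e+01,  9.50997140e+01,
       -2.73643430e-04,  9.00005381e+01]), 'qd': array([ 0.02057753,  0.06816088, -0.00098999, -0.08996745,  0.07211618,
        0.03282803]), 'joint_efforts': array([-3.82179205e-03, -5.20385885e+01,  4.64805293e+01,  1.62276562e-02,
       -2.02275637e-04, -4.21707307e-05]), 'ee_pos': array([ 0.24296522, -0.49315987,  0.23057664]), 'tcp_rot': array([-1.79922898e+02,  2.74367318e-04,  2.62277024e+01]), 'wrist_force': array([-0.09044427,  0.08941001, -0.33046818]), 'torque': array([ 0.01262377, -0.02078643,  0.04515422]), 'grasp_force': 0.0, 'opening': 0.08533699657049493}
side [[393.5272336852947, 0.0, 280.1624567655631], [0.0, 393.5272336852947, 208.770041254682], [0.0, 0.0, 1.0]] [[0.9999, 0.0134, 0.0046, 0.515], [0.0025, -0.4873, 0.8733, -0.8184], [0.0139, -0.8732, -0.4872, 0.5546], [0.0, 0.0, 0.0, 1.0]]
top [[402.76142208805453, 0.0, 284.5339955038977], [0.0, 402.76142208805453, 209.49592055065838], [0.0, 0.0, 1.0]] [[0.0175, -0.9991, 0.0386, 0.477], [-0.9998, -0.0172, 0.0072, -0.0033], [-0.0065, -0.0388, -0.9992, 1.3319], [0.0, 0.0, 0.0, 1.0]]
```

View pics/side0.png

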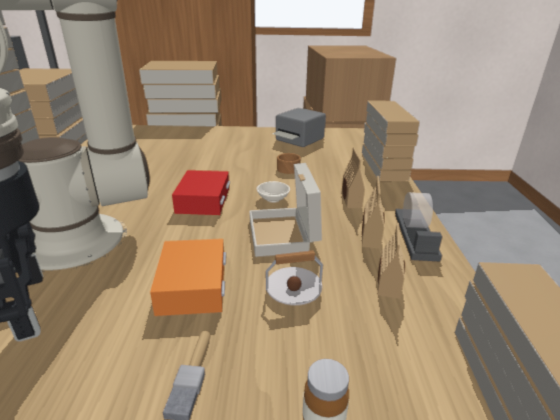

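View pics/top0.png

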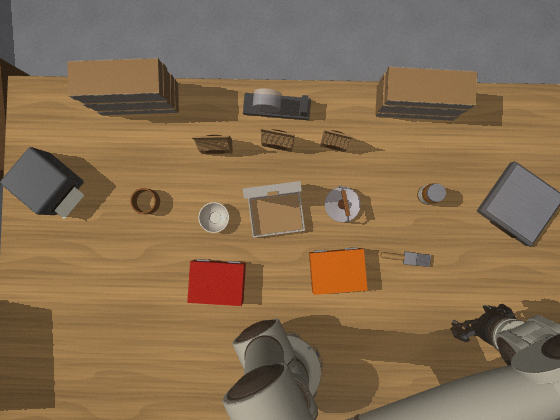

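Top view: the open pale-grey case is at (276,213) with its half upright at (272,189). The closed red (217,283) and orange (338,271) boxes are look-alikes to leave alone. The dish with handle and ball is at (343,205), and the plain white bowl at (214,217) is the bystander. In the side view the case is at (285,232), the dish at (294,287) and the bar at (295,256). I'll confirm these in one enlarged crop.

```bash
python3 - <<'E'
import cv2,numpy as np
t=cv2.imread("pics/top0.png")[170:250,235:375];s=cv2.imread("pics/side0.png")[155:310,235:345]
t=cv2.resize(t,None,fx=3.3,fy=3.3,interpolation=cv2.INTER_CUBIC);s=cv2.resize(s,None,fx=3.0,fy=3.0,interpolation=cv2.INTER_CUBIC)
c=np.zeros((max(t.shape[0],s.shape[0]),t.shape[1]+s.shape[1],3),np.uint8);c[:t.shape[0],:t.shape[1]]=t;c[:s.shape[0],t.shape[1]:]=s
print(c.shape,t.shape);cv2.imwrite("pics/crop0.png",c)
E
```

```text
(465, 792, 3) (264, 462, 3)
```

View pics/crop0.png

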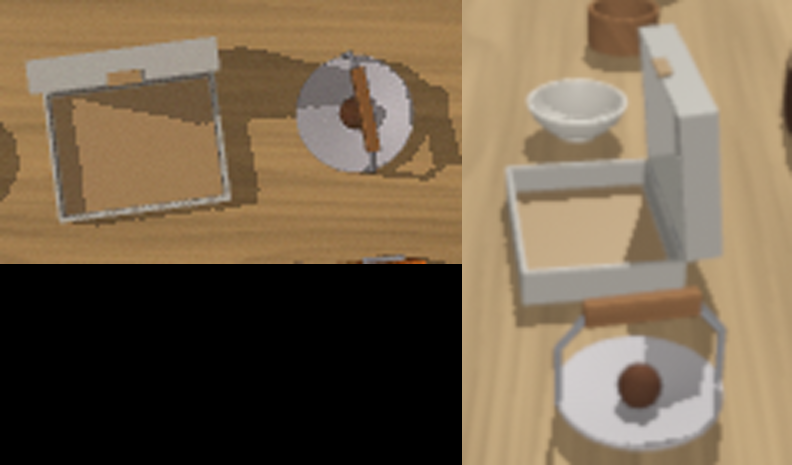

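The crop confirms it. The grey open clamshell has its upper half standing at crop (120,65) left and (680,140) right, with the tray rim corners visible. The dish has an arched handle, with bar ends at (358,68)/(374,150) left and (585,312)/(700,300) right, and the brown ball at (352,112)/(640,386). The bowl has no handle. Next I'll measure.

```bash
cat > h.py <<'E'
import numpy as np
C={"side":([393.527,280.162,208.770],[[0.9999,0.0134,0.0046,0.515],[0.0025,-0.4873,0.8733,-0.8184],[0.0139,-0.8732,-0.4872,0.5546]]),
"top":([402.761,284.534,209.496],[[0.0175,-0.9991,0.0386,0.477],[-0.9998,-0.0172,0.0072,-0.0033],[-0.0065,-0.0388,-0.9992,1.3319]])}
def ray(n,uv):
    (f,cx,cy),E=C[n];E=np.array(E);d=E[:,:3]@[(uv[0]-cx)/f,(uv[1]-cy)/f,1];return E[:,3],d/np.linalg.norm(d)
def plane(n,uv,z):
    o,d=ray(n,uv);return o+d*(z-o[2])/d[2]
def tri(t,s):
    o,d=ray("top",t);p,e=ray("side",s);k=np.linalg.lstsq(np.c_[d,-e],p-o,rcond=None)[0]
    a,b=o+d*k[0],p+e*k[1];return (a+b)/2,np.linalg.norm(a-b)
def proj(n,P):
    (f,cx,cy),E=C[n];E=np.array(E);c=E[:,:3].T@(np.array(P)-E[:,3]);return c[0]/c[2]*f+cx,c[1]/c[2]*f+cy
E
python3 - <<'E'
from h import *
np.set_printoptions(precision=4,suppress=True)
T=lambda x,y:((x+.5)/3.3-.5+235,(y+.5)/3.3-.5+170)
S=lambda x,y:((x-462+.5)/3-.5+235,(y+.5)/3-.5+155)
q=[plane("top",T(*p),.03) for p in((64,219),(228,200),(213,73),(46,93))]
print("tray top",*q,"c",np.mean(q,0),"sizes",[np.linalg.norm(q[i]-q[i-1]) for i in range(4)])
w=q[1]-q[0];print("y dir deg",np.degrees(np.arctan2(-w[1],-w[0])))
for n,a,z in(("nearleft",(521,277),.03),("farx",(684,262),.03),("lefty",(508,168),.03)):print(n,plane("side",S(*a),z))
print("shell +y",tri(T(27,62),S(677,27)),"-y",tri(T(218,38),S(717,112)))
print("shell inner +y",tri(T(32,92),S(641,30)),"-y",tri(T(219,72),S(683,118)))
for n,a,b in(("h1",(374,150),(585,312)),("h2",(358,68),(700,300)),("ball",(352,112),(640,386))):print(n,tri(T(*a),S(*b)))
E
```

```text
tray top [0.4399 0.103  0.03  ] [ 0.4613 -0.0571  0.03  ] [ 0.5856 -0.0404  0.03  ] [0.5631 0.1232 0.03  ] c [0.5125 0.0322 0.03  ] sizes [np.float64(0.12481519171843568), np.float64(0.1614965017335924), np.float64(0.1253661129101418), np.float64(0.16514756217524335)]
y dir deg 97.60838840831376
nearleft [ 0.4603 -0.0623  0.03  ]
farx [ 0.5882 -0.0386  0.03  ]
lefty [0.4383 0.1092 0.03  ]
shell +y (array([0.5837, 0.1278, 0.1613]), np.float64(0.004240436436656603)) -y (array([ 0.6056, -0.0405,  0.1644]), np.float64(0.0004601953061961739))
shell inner +y (array([0.5549, 0.123 , 0.1602]), np.float64(0.0004967762516474264)) -y (array([ 0.5783, -0.0421,  0.1597]), np.float64(0.005146843682780095))
h1 (array([ 0.511 , -0.1899,  0.0914]), np.float64(1.8261189019836882e-05))
h2 (array([ 0.5876, -0.1742,  0.0909]), np.float64(0.00020578916709253166))
ball (array([ 0.5499, -0.1785,  0.0203]), np.float64(0.00045386065789487236))
```

```bash
python3 -m handwheel '[{"az":9.25,"jaw":-1},{"az":9.25,"jaw":-1},{"tx":0.0286,"ty":-0.0303,"jaw":-1},{"tx":0.0286,"ty":-0.0303,"jaw":-1},{"tx":0.0286,"ty":-0.0303,"jaw":-1},{"tx":0.0286,"ty":-0.0303,"jaw":-1},{"tx":0.0286,"ty":-0.0303,"jaw":-1},{"tx":0.0286,"ty":-0.0303,"jaw":-1},{"tx":0.0286,"ty":-0.0303,"jaw":-1},{"tx":0.0286,"ty":-0.0303,"jaw":-1}]'
python3 -m handwheel '[{"tx":0.0286,"ty":-0.0303,"jaw":-1},{"tx":0.0286,"ty":-0.0303,"jaw":-1},{"tx":0.0286,"ty":-0.0303,"jaw":-1},{"tx":0.0286,"ty":-0.0303,"jaw":-1},{"tx":0.0286,"ty":-0.0303,"jaw":-1},{"tx":0.0286,"ty":-0.0303,"jaw":-1},{"tx":0.0286,"ty":-0.0303,"jaw":-1},{"tx":0.0286,"ty":-0.0303,"jaw":-1},{"jaw":-1},{"jaw":-1}]'
```

```text
$[0]: bad value
$[0]: bad value
```

```bash
python3 -m handwheel --help | head -30; python3 -m handwheel '[{"tx":0,"ty":0,"tz":0,"ax":0,"ay":0,"az":9.25,"jaw":-1},{"tx":0,"ty":0,"tz":0,"ax":0,"ay":0,"az":9.25,"jaw":-1},{"tx":0.0286,"ty":-0.0303,"tz":0,"ax":0,"ay":0,"az":0,"jaw":-1},{"tx":0.0286,"ty":-0.0303,"tz":0,"ax":0,"ay":0,"az":0,"jaw":-1},{"tx":0.0286,"ty":-0.0303,"tz":0,"ax":0,"ay":0,"az":0,"jaw":-1},{"tx":0.0286,"ty":-0.0303,"tz":0,"ax":0,"ay":0,"az":0,"jaw":-1},{"tx":0.0286,"ty":-0.0303,"tz":0,"ax":0,"ay":0,"az":0,"jaw":-1},{"tx":0.0286,"ty":-0.0303,"tz":0,"ax":0,"ay":0,"az":0,"jaw":-1},{"tx":0.0286,"ty":-0.0303,"tz":0,"ax":0,"ay":0,"az":0,"jaw":-1},{"tx":0.0286,"ty":-0.0303,"tz":0,"ax":0,"ay":0,"az":0,"jaw":-1}]'
```

```text
time: 1.35
ee_pos: [0.4377, -0.2211, 0.231]
tcp_rot: [-180.0, 0.0, 7.7]
wrist_force: [0.3, -0.2, -0.5]
opening: -0.0001
grasp_force: 0.0invalid input: not JSON, or not a number
```

```bash
python3 -m handwheel '[{"tx":0.0286,"ty":-0.0303,"tz":0,"ax":0,"ay":0,"az":0,"jaw":-1},{"tx":0.0286,"ty":-0.0303,"tz":0,"ax":0,"ay":0,"az":0,"jaw":-1},{"tx":0.0286,"ty":-0.0303,"tz":0,"ax":0,"ay":0,"az":0,"jaw":-1},{"tx":0.0286,"ty":-0.0303,"tz":0,"ax":0,"ay":0,"az":0,"jaw":-1},{"tx":0.0286,"ty":-0.0303,"tz":0,"ax":0,"ay":0,"az":0,"jaw":-1},{"tx":0.0286,"ty":-0.0303,"tz":0,"ax":0,"ay":0,"az":0,"jaw":-1},{"tx":0.0286,"ty":-0.0303,"tz":0,"ax":0,"ay":0,"az":0,"jaw":-1},{"tx":0.0286,"ty":-0.0303,"tz":0,"ax":0,"ay":0,"az":0,"jaw":-1},{"tx":0,"ty":0,"tz":0,"ax":0,"ay":0,"az":0,"jaw":-1},{"tx":0,"ty":0,"tz":0,"ax":0,"ay":0,"az":0,"jaw":-1}]'
python3 - <<'E'
from workcell import optics
import cv2
d=optics.camera("side");cv2.imwrite("pics/side1.png",cv2.resize(d["color"][60:320,180:460,::-1],None,fx=2,fy=2))
E
```

```text
time: 2.6
ee_pos: [0.631, 0.0484, 0.2308]
tcp_rot: [180.0, 0.1, 7.7]
wrist_force: [0.0, 0.3, 0.5]
opening: -0.0
grasp_force: 0.0
```

View pics/side1.png

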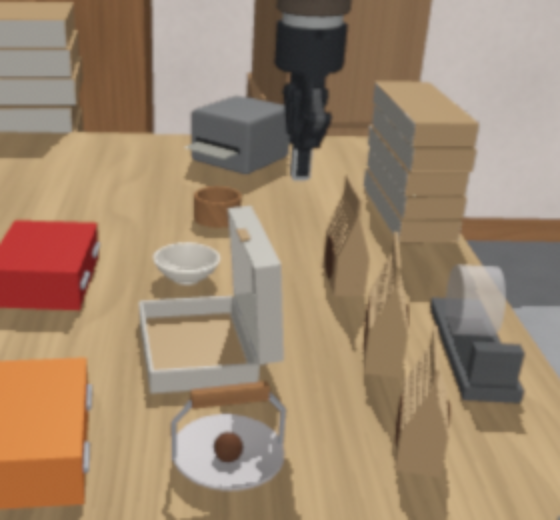

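The fingertip at crop (300,178) is behind the upper half, clear of it and of the pouches. Now I'll go down and start pushing.

```bash
python3 -m handwheel '[{"tx":0,"ty":0,"tz":0.0235,"ax":0,"ay":0,"az":0,"jaw":-1},{"tx":0,"ty":0,"tz":0.0235,"ax":0,"ay":0,"az":0,"jaw":-1},{"tx":0,"ty":0,"tz":0.0235,"ax":0,"ay":0,"az":0,"jaw":-1},{"tx":0,"ty":0,"tz":0.0235,"ax":0,"ay":0,"az":0,"jaw":-1},{"tx":0,"ty":0,"tz":0,"ax":0,"ay":0,"az":0,"jaw":-1},{"tx":-0.0114,"ty":0,"tz":0,"ax":0,"ay":0,"az":0,"jaw":-1},{"tx":-0.0114,"ty":0,"tz":0,"ax":0,"ay":0,"az":0,"jaw":-1},{"tx":-0.0063,"ty":0,"tz":-0.0007,"ax":0,"ay":0,"az":0,"jaw":-1},{"tx":-0.0063,"ty":0,"tz":-0.0007,"ax":0,"ay":0,"az":0,"jaw":-1},{"tx":-0.0063,"ty":0,"tz":-0.0007,"ax":0,"ay":0,"az":0,"jaw":-1}]'
python3 -m handwheel '[{"tx":-0.0095,"ty":0,"tz":0.0005,"ax":0,"ay":0,"az":0,"jaw":-1},{"tx":-0.0095,"ty":0,"tz":0.0005,"ax":0,"ay":0,"az":0,"jaw":-1},{"tx":-0.0092,"ty":0,"tz":0.0025,"ax":0,"ay":0,"az":0,"jaw":-1},{"tx":-0.0092,"ty":0,"tz":0.0025,"ax":0,"ay":0,"az":0,"jaw":-1},{"tx":-0.0087,"ty":0,"tz":0.0038,"ax":0,"ay":0,"az":0,"jaw":-1},{"tx":-0.0087,"ty":0,"tz":0.0038,"ax":0,"ay":0,"az":0,"jaw":-1},{"tx":-0.008,"ty":0,"tz":0.0053,"ax":0,"ay":0,"az":0,"jaw":-1},{"tx":-0.008,"ty":0,"tz":0.0053,"ax":0,"ay":0,"az":0,"jaw":-1},{"tx":0,"ty":0,"tz":0,"ax":0,"ay":0,"az":0,"jaw":-1},{"tx":0,"ty":0,"tz":0,"ax":0,"ay":0,"az":0,"jaw":-1}]'
```

```text
time: 3.9
ee_pos: [0.5899, 0.0429, 0.14]
tcp_rot: [180.0, -0.1, 7.7]
wrist_force: [2.2, -0.9, 1.9]
opening: 0.0001
grasp_force: 1.3
time: 5.15
ee_pos: [0.5197, 0.0335, 0.115]
tcp_rot: [-180.0, 0.0, 7.7]
wrist_force: [0.2, 0.2, -0.5]
opening: -0.0001
grasp_force: 0.0
```

```bash
python3 -m handwheel '[{"tx":-0.0069,"ty":0,"tz":0.0066,"ax":0,"ay":0,"az":0,"jaw":-1},{"tx":-0.0069,"ty":0,"tz":0.0066,"ax":0,"ay":0,"az":0,"jaw":-1},{"tx":-0.0055,"ty":0,"tz":0.0077,"ax":0,"ay":0,"az":0,"jaw":-1},{"tx":-0.0055,"ty":0,"tz":0.0077,"ax":0,"ay":0,"az":0,"jaw":-1},{"tx":-0.0042,"ty":0,"tz":0.0086,"ax":0,"ay":0,"az":0,"jaw":-1},{"tx":-0.0042,"ty":0,"tz":0.0086,"ax":0,"ay":0,"az":0,"jaw":-1},{"tx":-0.003,"ty":0,"tz":0.004,"ax":0,"ay":0,"az":0,"jaw":-1},{"tx":0,"ty":0,"tz":0.002,"ax":0,"ay":0,"az":0,"jaw":-1},{"tx":0,"ty":0,"tz":0.001,"ax":0,"ay":0,"az":0,"jaw":-1},{"tx":0,"ty":0,"tz":0,"ax":0,"ay":0,"az":0,"jaw":-1}]'
python3 - <<'E'
from workcell import optics
import cv2
d=optics.camera("side");cv2.imwrite("pics/side2.png",cv2.resize(d["color"][100:320,180:400,::-1],None,fx=2.5,fy=2.5))
E
```

```text
time: 6.4
ee_pos: [0.4841, 0.0286, 0.0624]
tcp_rot: [-180.0, -0.0, 7.7]
wrist_force: [0.3, 0.2, 0.7]
opening: 0.0002
grasp_force: 0.0
```

View pics/side2.png

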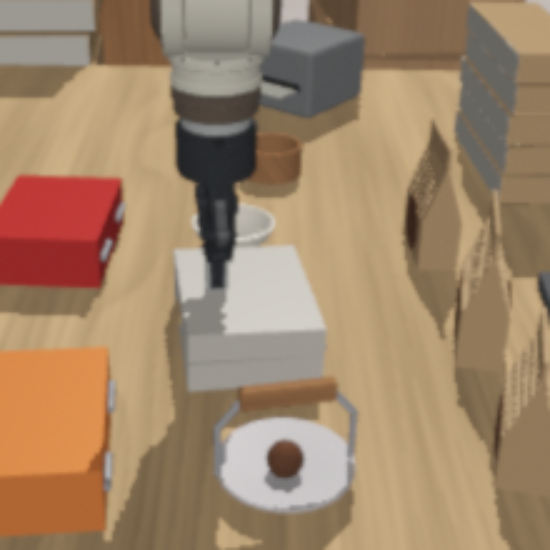

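The upper half (crop (250,290)) is down almost flat with only a hairline gap. I'll press it home in small steps.

```bash
python3 -m handwheel '[{"tx":-0.003,"ty":0,"tz":0.001,"ax":0,"ay":0,"az":0,"jaw":-1},{"tx":0,"ty":0,"tz":0.001,"ax":0,"ay":0,"az":0,"jaw":-1},{"tx":0,"ty":0,"tz":0.0005,"ax":0,"ay":0,"az":0,"jaw":-1},{"tx":0,"ty":0,"tz":0.0005,"ax":0,"ay":0,"az":0,"jaw":-1},{"tx":0,"ty":0,"tz":0,"ax":0,"ay":0,"az":0,"jaw":-1},{"tx":0,"ty":0,"tz":0,"ax":0,"ay":0,"az":0,"jaw":-1},{"tx":0,"ty":0,"tz":0,"ax":0,"ay":0,"az":0,"jaw":-1},{"tx":0,"ty":0,"tz":0,"ax":0,"ay":0,"az":0,"jaw":-1},{"tx":0,"ty":0,"tz":0,"ax":0,"ay":0,"az":0,"jaw":-1},{"tx":0,"ty":0,"tz":0,"ax":0,"ay":0,"az":0,"jaw":-1}]'
```

```text
time: 7.7
ee_pos: [0.4808, 0.0281, 0.0599]
tcp_rot: [180.0, 0.0, 7.7]
wrist_force: [-4.9, -0.9, 8.1]
opening: 0.0002
grasp_force: 3.9
```

```bash
python3 -m handwheel '[{"tx":0,"ty":0,"tz":0.0004,"ax":0,"ay":0,"az":0,"jaw":-1},{"tx":0,"ty":0,"tz":0.0003,"ax":0,"ay":0,"az":0,"jaw":-1},{"tx":0,"ty":0,"tz":0,"ax":0,"ay":0,"az":0,"jaw":-1},{"tx":0,"ty":0,"tz":0,"ax":0,"ay":0,"az":0,"jaw":-1},{"tx":0,"ty":0,"tz":0,"ax":0,"ay":0,"az":0,"jaw":-1},{"tx":0,"ty":0,"tz":0,"ax":0,"ay":0,"az":0,"jaw":-1},{"tx":0,"ty":0,"tz":0,"ax":0,"ay":0,"az":0,"jaw":-1},{"tx":0,"ty":0,"tz":0,"ax":0,"ay":0,"az":0,"jaw":-1},{"tx":0,"ty":0,"tz":0,"ax":0,"ay":0,"az":0,"jaw":-1},{"tx":0,"ty":0,"tz":0,"ax":0,"ay":0,"az":0,"jaw":-1}]'
```

```text
time: 8.95
ee_pos: [0.4808, 0.0281, 0.0599]
tcp_rot: [180.0, -0.0, 7.7]
wrist_force: [-6.5, -0.1, 12.8]
opening: 0.0002
grasp_force: 6.6
```

It's at the firm stop: z stayed at 0.0599 while the force rose. Now up, open the fingers and go over the dish.

```bash
python3 -m handwheel '[{"tx":0,"ty":0,"tz":-0.02,"ax":0,"ay":0,"az":0,"jaw":-1},{"tx":0,"ty":0,"tz":-0.05,"ax":0,"ay":0,"az":0,"jaw":-1},{"tx":0,"ty":0,"tz":-0.05,"ax":0,"ay":0,"az":0,"jaw":0},{"tx":0,"ty":0,"tz":-0.05,"ax":0,"ay":0,"az":0,"jaw":0},{"tx":0.008,"ty":0.0435,"tz":0,"ax":0,"ay":0,"az":0,"jaw":0},{"tx":0.008,"ty":0.0435,"tz":0,"ax":0,"ay":0,"az":0,"jaw":0},{"tx":0.008,"ty":0.0435,"tz":0,"ax":0,"ay":0,"az":0,"jaw":0},{"tx":0.008,"ty":0.0435,"tz":0,"ax":0,"ay":0,"az":0,"jaw":0},{"tx":0.008,"ty":0.0435,"tz":0,"ax":0,"ay":0,"az":0,"jaw":0},{"tx":0,"ty":0,"tz":0,"ax":0,"ay":0,"az":-3.9,"jaw":0}]'
python3 -m handwheel '[{"tx":0,"ty":0,"tz":0.025,"ax":0,"ay":0,"az":0,"jaw":0},{"tx":0,"ty":0,"tz":0.025,"ax":0,"ay":0,"az":0,"jaw":0},{"tx":0,"ty":0,"tz":0.025,"ax":0,"ay":0,"az":0,"jaw":0},{"tx":0,"ty":0,"tz":0.025,"ax":0,"ay":0,"az":0,"jaw":0},{"tx":0,"ty":0,"tz":0.01,"ax":0,"ay":0,"az":0,"jaw":0},{"tx":0,"ty":0,"tz":0,"ax":0,"ay":0,"az":0,"jaw":0},{"tx":0,"ty":0,"tz":0,"ax":0,"ay":0,"az":0,"jaw":0},{"tx":0,"ty":0,"tz":0,"ax":0,"ay":0,"az":0,"jaw":0},{"tx":0,"ty":0,"tz":0,"ax":0,"ay":0,"az":0,"jaw":0},{"tx":0,"ty":0,"tz":0,"ax":0,"ay":0,"az":0,"jaw":0}]'
python3 - <<'E'
from workcell import optics
import cv2,numpy as np
s=optics.camera("side")["color"][190:320,220:360,::-1];t=optics.camera("top")["color"][150:250,240:390,::-1]
s=cv2.resize(s,(420,390),interpolation=cv2.INTER_CUBIC);t=cv2.resize(t,(375,250),interpolation=cv2.INTER_CUBIC)
c=np.zeros((390,795,3),np.uint8);c[:,:420]=s;c[:250,420:]=t;cv2.imwrite("pics/d3.png",c)
E
```

```text
time: 10.2
ee_pos: [0.5503, -0.1846, 0.2274]
tcp_rot: [-180.0, 0.1, 11.5]
wrist_force: [-0.8, 0.4, -0.8]
opening: 0.043
grasp_force: 0.0
time: 11.45
ee_pos: [0.55, -0.182, 0.1189]
tcp_rot: [180.0, -0.0, 11.6]
wrist_force: [-0.8, 0.2, 1.6]
opening: 0.043
grasp_force: 0.0
```

View pics/d3.png

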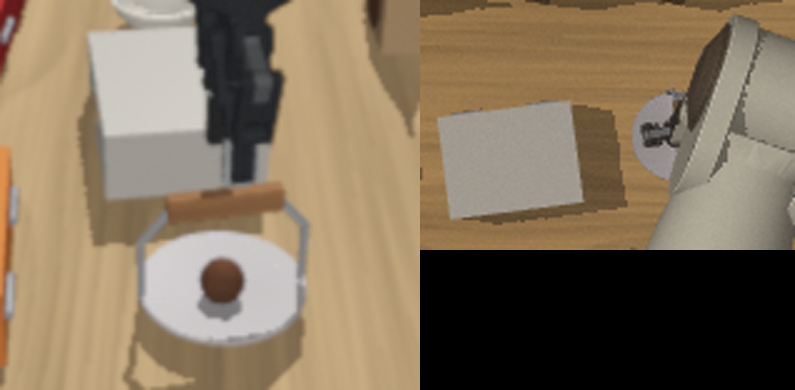

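The lid is closed flat (right crop, corners (438,118), (570,100), (583,202), (450,219)). The fingers are straddling above the bar (left crop, near fingertip (240,180), bar middle (226,202)). I'll check by projection.

```bash
python3 - <<'E'
from h import *
np.set_printoptions(precision=4,suppress=True)
c=lambda p:((p[0]-220+.5)*3-.5,(p[1]-190+.5)*3-.5)
for P in((.55,-.182,.088),(.55+.2*.0215,-.182-.98*.0215,.119),(.554,-.203,.106),(.5107,-.190,.088),(.589,-.174,.088),(.55,-.182,.022)):print(P,c(proj("side",P)))
T=lambda x,y:((x-420+.5)/2.5-.5+240,(y+.5)/2.5-.5+150)
q=[plane("top",T(*p),.06) for p in((438,118),(570,100),(583,202),(450,219))]
print(q,np.mean(q,0),[np.linalg.norm(q[i]-q[i-1]) for i in range(4)])
for a,b in((0,1),(3,2)):
  w=q[b]-q[a];print(np.degrees(np.arctan2(-w[1],-w[0]))-90)
E
```

```text
(0.55, -0.182, 0.088) (np.float64(226.85754759717065), np.float64(204.70072738457725))
(0.5543, -0.20307, 0.119) (np.float64(236.24936621420778), np.float64(184.91788270779844))
(0.554, -0.203, 0.106) (np.float64(235.03616101866191), np.float64(201.502365796358))
(0.5107, -0.19, 0.088) (np.float64(167.4692662666106), np.float64(211.19100400510536))
(0.589, -0.174, 0.088) (np.float64(284.7209641751819), np.float64(198.32239402894464))
(0.55, -0.182, 0.022) (np.float64(223.74010917893952), np.float64(282.32888815546255))
[array([0.564 , 0.1257, 0.06  ]), array([ 0.5897, -0.041 ,  0.06  ]), array([ 0.461 , -0.0595,  0.06  ]), array([0.4366, 0.1079, 0.06  ])] [0.5128 0.0333 0.06  ] [np.float64(0.12861760066694075), np.float64(0.16871296580587788), np.float64(0.13001004680970724), np.float64(0.16912724233358345)]
8.75653095514734
8.28310072544528
```

```bash
python3 -m handwheel '[{"tx":0,"ty":0,"tz":0.0125,"ax":0,"ay":0,"az":0,"jaw":0},{"tx":0,"ty":0,"tz":0.0125,"ax":0,"ay":0,"az":0,"jaw":0},{"tx":0,"ty":0,"tz":0.0125,"ax":0,"ay":0,"az":0,"jaw":0},{"tx":0,"ty":0,"tz":0.0125,"ax":0,"ay":0,"az":0,"jaw":0},{"tx":0,"ty":0,"tz":0,"ax":0,"ay":0,"az":0,"jaw":-0.3},{"tx":0,"ty":0,"tz":0,"ax":0,"ay":0,"az":0,"jaw":-0.5},{"tx":0,"ty":0,"tz":0,"ax":0,"ay":0,"az":0,"jaw":-0.57},{"tx":0,"ty":0,"tz":0,"ax":0,"ay":0,"az":0,"jaw":-0.64},{"tx":0,"ty":0,"tz":0,"ax":0,"ay":0,"az":0,"jaw":-0.7},{"tx":0,"ty":0,"tz":0,"ax":0,"ay":0,"az":0,"jaw":-0.76}]' 50
python3 -m handwheel '[{"tx":0,"ty":0,"tz":0,"ax":0,"ay":0,"az":0,"jaw":-1},{"tx":0,"ty":0,"tz":0,"ax":0,"ay":0,"az":0,"jaw":-1},{"tx":0,"ty":0,"tz":0,"ax":0,"ay":0,"az":0,"jaw":-1},{"tx":0,"ty":0,"tz":0,"ax":0,"ay":0,"az":0,"jaw":-1},{"tx":0,"ty":0,"tz":-0.001,"ax":0,"ay":0,"az":0,"jaw":-1},{"tx":0,"ty":0,"tz":-0.003,"ax":0,"ay":0,"az":0,"jaw":-1},{"tx":0,"ty":0,"tz":-0.005,"ax":0,"ay":0,"az":0,"jaw":-1},{"tx":0,"ty":0,"tz":-0.005,"ax":0,"ay":0,"az":0,"jaw":-1},{"tx":0,"ty":0,"tz":-0.003,"ax":0,"ay":0,"az":0,"jaw":-1},{"tx":0,"ty":0,"tz":0,"ax":0,"ay":0,"az":0,"jaw":-1}]' 50
```

```text
time: 12.8
ee_pos: [0.55, -0.1819, 0.0689]
tcp_rot: [-180.0, -0.0, 11.6]
wrist_force: [0.4, 1.2, 1.1]
opening: 0.0113
grasp_force: 46.5
time: 14.05
ee_pos: [0.5501, -0.182, 0.0861]
tcp_rot: [180.0, -0.0, 11.6]
wrist_force: [-0.0, -0.0, -2.4]
opening: 0.0113
grasp_force: 48.6
```

The grasp is good: opening 11.3 mm and 2.4 N of weight lifted. Now I'll lift to height and then turn in place.

```bash
python3 -m handwheel '[{"tx":0,"ty":0,"tz":-0.003,"ax":0,"ay":0,"az":0,"jaw":-1},{"tx":0,"ty":0,"tz":-0.007,"ax":0,"ay":0,"az":0,"jaw":-1},{"tx":0,"ty":0,"tz":-0.011,"ax":0,"ay":0,"az":0,"jaw":-1},{"tx":0,"ty":0,"tz":-0.012,"ax":0,"ay":0,"az":0,"jaw":-1},{"tx":0,"ty":0,"tz":-0.012,"ax":0,"ay":0,"az":0,"jaw":-1},{"tx":0,"ty":0,"tz":-0.012,"ax":0,"ay":0,"az":0,"jaw":-1},{"tx":0,"ty":0,"tz":-0.011,"ax":0,"ay":0,"az":0,"jaw":-1},{"tx":0,"ty":0,"tz":-0.007,"ax":0,"ay":0,"az":0,"jaw":-1},{"tx":0,"ty":0,"tz":-0.003,"ax":0,"ay":0,"az":0,"jaw":-1},{"tx":0,"ty":0,"tz":0,"ax":0,"ay":0,"az":0,"jaw":-1}]'
python3 -m handwheel '[{"tx":0,"ty":0,"tz":0,"ax":0,"ay":0,"az":-1,"jaw":-1},{"tx":0,"ty":0,"tz":0,"ax":0,"ay":0,"az":-2.2,"jaw":-1},{"tx":0,"ty":0,"tz":0,"ax":0,"ay":0,"az":-4,"jaw":-1},{"tx":0,"ty":0,"tz":0,"ax":0,"ay":0,"az":-5.143,"jaw":-1},{"tx":0,"ty":0,"tz":0,"ax":0,"ay":0,"az":-5.143,"jaw":-1},{"tx":0,"ty":0,"tz":0,"ax":0,"ay":0,"az":-5.143,"jaw":-1},{"tx":0,"ty":0,"tz":0,"ax":0,"ay":0,"az":-5.143,"jaw":-1},{"tx":0,"ty":0,"tz":0,"ax":0,"ay":0,"az":-5.143,"jaw":-1},{"tx":0,"ty":0,"tz":0,"ax":0,"ay":0,"az":-5.143,"jaw":-1},{"tx":0,"ty":0,"tz":0,"ax":0,"ay":0,"az":-5.143,"jaw":-1}]'
python3 -m handwheel '[{"tx":0,"ty":0,"tz":0,"ax":0,"ay":0,"az":-5.143,"jaw":-1},{"tx":0,"ty":0,"tz":0,"ax":0,"ay":0,"az":-5.143,"jaw":-1},{"tx":0,"ty":0,"tz":0,"ax":0,"ay":0,"az":-5.143,"jaw":-1},{"tx":0,"ty":0,"tz":0,"ax":0,"ay":0,"az":-5.143,"jaw":-1},{"tx":0,"ty":0,"tz":0,"ax":0,"ay":0,"az":-5.143,"jaw":-1},{"tx":0,"ty":0,"tz":0,"ax":0,"ay":0,"az":-5.143,"jaw":-1},{"tx":0,"ty":0,"tz":0,"ax":0,"ay":0,"az":-5.143,"jaw":-1},{"tx":0,"ty":0,"tz":0,"ax":0,"ay":0,"az":-4,"jaw":-1},{"tx":0,"ty":0,"tz":0,"ax":0,"ay":0,"az":-2.2,"jaw":-1},{"tx":0,"ty":0,"tz":0,"ax":0,"ay":0,"az":-1,"jaw":-1}]'
```

```text
time: 15.3
ee_pos: [0.5499, -0.182, 0.1636]
tcp_rot: [-180.0, 0.0, 11.6]
wrist_force: [-0.2, -0.5, -1.7]
opening: 0.0111
grasp_force: 48.7
time: 16.55
ee_pos: [0.5497, -0.1819, 0.1632]
tcp_rot: [-180.0, 0.0, 55.0]
wrist_force: [0.4, 0.4, -2.5]
opening: 0.0113
grasp_force: 48.7
time: 17.8
ee_pos: [0.5497, -0.1819, 0.1633]
tcp_rot: [-180.0, -0.0, 98.1]
wrist_force: [-0.4, 0.2, -2.7]
opening: 0.0111
grasp_force: 48.7
```

```bash
python3 -m handwheel '[{"tx":0.001,"ty":0,"tz":0,"ax":0,"ay":0,"az":0,"jaw":-1},{"tx":0.002,"ty":0,"tz":0,"ax":0,"ay":0,"az":0,"jaw":-1},{"tx":0.003,"ty":0,"tz":0,"ax":0,"ay":0,"az":0,"jaw":-1},{"tx":0.004,"ty":0,"tz":0,"ax":0,"ay":0,"az":0,"jaw":-1},{"tx":0.005,"ty":0,"tz":0,"ax":0,"ay":0,"az":0,"jaw":-1},{"tx":0.006,"ty":0,"tz":0,"ax":0,"ay":0,"az":0,"jaw":-1},{"tx":0.007,"ty":0,"tz":0,"ax":0,"ay":0,"az":0,"jaw":-1},{"tx":0.008,"ty":0,"tz":0,"ax":0,"ay":0,"az":0,"jaw":-1},{"tx":0.009,"ty":0,"tz":0,"ax":0,"ay":0,"az":0,"jaw":-1},{"tx":0.0107,"ty":-0.0006,"tz":0,"ax":0,"ay":0,"az":0,"jaw":-1}]'
python3 -m handwheel '[{"tx":0.0107,"ty":-0.0006,"tz":0,"ax":0,"ay":0,"az":0,"jaw":-1},{"tx":0.0107,"ty":-0.0006,"tz":0,"ax":0,"ay":0,"az":0,"jaw":-1},{"tx":0.0107,"ty":-0.0006,"tz":0,"ax":0,"ay":0,"az":0,"jaw":-1},{"tx":0.0107,"ty":-0.0006,"tz":0,"ax":0,"ay":0,"az":0,"jaw":-1},{"tx":0.0107,"ty":-0.0006,"tz":0,"ax":0,"ay":0,"az":0,"jaw":-1},{"tx":0.0107,"ty":-0.0006,"tz":0,"ax":0,"ay":0,"az":0,"jaw":-1},{"tx":0.0107,"ty":-0.0006,"tz":0,"ax":0,"ay":0,"az":0,"jaw":-1},{"tx":0.0107,"ty":-0.0006,"tz":0,"ax":0,"ay":0,"az":0,"jaw":-1},{"tx":0.0107,"ty":-0.0006,"tz":0,"ax":0,"ay":0,"az":0,"jaw":-1},{"tx":0.0107,"ty":-0.0006,"tz":0,"ax":0,"ay":0,"az":0,"jaw":-1}]'
python3 -m handwheel '[{"tx":0.0107,"ty":-0.0006,"tz":0,"ax":0,"ay":0,"az":0,"jaw":-1},{"tx":0.009,"ty":0,"tz":0,"ax":0,"ay":0,"az":0,"jaw":-1},{"tx":0.008,"ty":0,"tz":0,"ax":0,"ay":0,"az":0,"jaw":-1},{"tx":0.007,"ty":0,"tz":0,"ax":0,"ay":0,"az":0,"jaw":-1},{"tx":0.006,"ty":0,"tz":0,"ax":0,"ay":0,"az":0,"jaw":-1},{"tx":0.005,"ty":0,"tz":0,"ax":0,"ay":0,"az":0,"jaw":-1},{"tx":0.004,"ty":0,"tz":0,"ax":0,"ay":0,"az":0,"jaw":-1},{"tx":0.003,"ty":0,"tz":0,"ax":0,"ay":0,"az":0,"jaw":-1},{"tx":0.002,"ty":0,"tz":0,"ax":0,"ay":0,"az":0,"jaw":-1},{"tx":0.001,"ty":0,"tz":0,"ax":0,"ay":0,"az":0,"jaw":-1}]'
python3 -m handwheel '[{"tx":0,"ty":0,"tz":0,"ax":0,"ay":0,"az":0,"jaw":-1},{"tx":0,"ty":0,"tz":0,"ax":0,"ay":0,"az":0,"jaw":-1},{"tx":0,"ty":0,"tz":0,"ax":0,"ay":0,"az":0,"jaw":-1},{"tx":0,"ty":0,"tz":0,"ax":0,"ay":0,"az":0,"jaw":-1},{"tx":0,"ty":0,"tz":0,"ax":0,"ay":0,"az":0,"jaw":-1},{"tx":0,"ty":0,"tz":0,"ax":0,"ay":0,"az":0,"jaw":-1},{"tx":0,"ty":0,"tz":0,"ax":0,"ay":0,"az":0,"jaw":-1},{"tx":0,"ty":0,"tz":0,"ax":0,"ay":0,"az":0,"jaw":-1},{"tx":0,"ty":0,"tz":0,"ax":0,"ay":0,"az":0,"jaw":-1},{"tx":0,"ty":0,"tz":0,"ax":0,"ay":0,"az":0,"jaw":-1}]'
python3 - <<'E'
from workcell import optics
import cv2
cv2.imwrite("pics/f4.png",cv2.resize(optics.camera("side")["color"][100:310,180:400,::-1],None,fx=2.7,fy=2.7,interpolation=cv2.INTER_CUBIC))
from h import proj
for P in((.513,.033,.117),(.513,.033,.095),(.5209,-.0234,.114),(.505,.0894,.114)):
  u,v=proj("side",P);print(P,(u-180)*2.7,(v-100)*2.7)
E
```

```text
time: 19.05
ee_pos: [0.5414, -0.1262, 0.1637]
tcp_rot: [180.0, -0.0, 98.0]
wrist_force: [0.5, -0.2, -2.1]
opening: 0.0112
grasp_force: 48.7
time: 20.3
ee_pos: [0.5205, -0.0211, 0.1637]
tcp_rot: [-180.0, -0.0, 98.0]
wrist_force: [0.5, -0.0, -2.0]
opening: 0.0112
grasp_force: 48.7
time: 21.55
ee_pos: [0.5122, 0.0333, 0.1637]
tcp_rot: [-180.0, -0.0, 98.0]
wrist_force: [0.2, -0.8, -1.7]
opening: 0.0114
grasp_force: 48.7
time: 22.8
ee_pos: [0.5123, 0.0333, 0.1637]
tcp_rot: [-180.0, 0.0, 98.0]
wrist_force: [-0.7, 0.0, -2.2]
opening: 0.0112
grasp_force: 48.7
(0.513, 0.033, 0.117) 263.8249987679848 257.24967731750894
(0.513, 0.033, 0.095) 263.5624023148353 278.7518375238623
(0.5209, -0.0234, 0.114) 272.49774260025094 290.6484937517361
(0.505, 0.0894, 0.114) 255.82544861621548 232.74451833033973
```

View pics/f4.png

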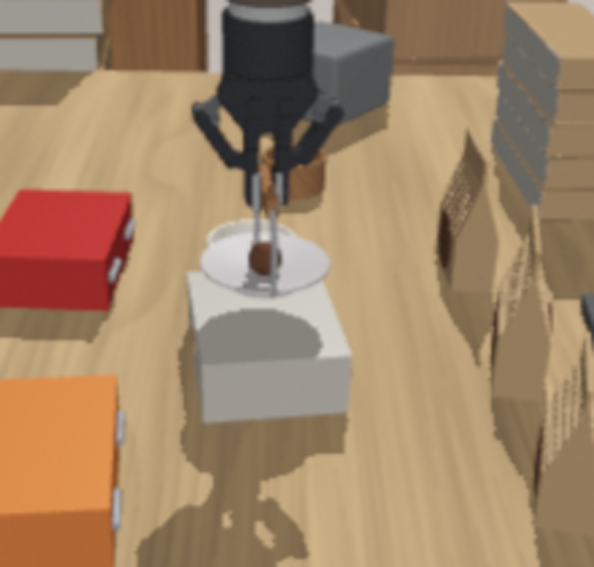

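The dish is level above the closed case, with the ball at (265,258) against a predicted (264,257), so it's centred. The near leg at (273,285) shows the bar parallel to the hinge, and the bystanders are undisturbed. Handing in.

```bash
python3 -c "
from workcell import workorder
print(workorder.job_done())"
```

```text
the job is handed in; nothing more can be done
None
```

I pressed the case shut to its firm stop, then took the dish up by its handle and gave it its quarter turn. It is now held level about 35 mm above the middle of the case, ball centred, and the job was handed in at about 23 s of the 64 s allowed; no verdict came back.

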